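# Fit the tube carousel to the mixer drive and hold it home

### The job

Fit the blue tube carousel to the white mixer drive. First press the red brake lever of the drive down until it clicks and stays down by itself, so that the hub cannot turn with you; then lift the carousel out of its grey stand by its white grip, put its shaft into the hub, turn it until the key slips into the keyway, and keep pushing down against the ejector spring until its shoulder sits fully home on the hub. Finish still gripping it and pressing it home, because I will then tighten the clamp screw; leave the brake on and the other things on the bench standing where they are.

Things in the scene. Friction and masses are not known exactly. Their poses are not given: they have to be found in the camera images.
- drive: Tube mixer drive, fixed to the bench: white housing 124 x 168 x 48 mm (x from -62 to 62, y from -106 to 62 in its frame). Origin on the hub's axis at bench level, z up; -x is the black front panel, -y the side with the brake lever.
- hub_mouth (a point): Centre of the top face of the steel hub, 105 mm above the bench. It turns with the hub about the vertical z; its x axis points to the keyway, as does a red dot on the flange 28 mm from the axis. The hub boss is 44 mm across, with a round bore of 20 mm, open upward, and one keyway 9 mm wide that reaches 14.5 mm from the axis along the whole bore.
- drive_lever (a joint): Brake lever: 0 = up (off), grows as it is pressed down; it clicks past a sprung roller and is then held by itself at about 0.30 rad; solid stop at 0.34 rad. Let go before the click it springs up again. It takes 10 to 15 N on the pad to pass the click, early in the travel.
- lever_pad (a point): Middle of the top of the red lever pad (26 x 28 mm), to be pressed straight down. With the lever up it is 83 mm above the bench, at the lower stop 59 mm. The lever's pivot is 71 mm from it, toward the hub's axis, 66 mm above the bench.
- drive_hub (a joint): Turn of the hub in the drive's frame, rad, counter-clockwise from above; at 0 the keyway points along the drive's +x. Without the brake the hub turns at a touch and would follow the shaft; with the brake on it takes about 0.4 N m to turn it.
- stand: Grey parking stand, fixed, 84 mm across at the foot, a tube 48 mm across and 56 mm high, 34 mm bore; the carousel's shoulder rests on its rim and its shaft hangs in the bore. Origin at the centre of its underside.
- carousel: Loose tube carousel, about 0.22 kg, 107 mm across with six blue cups (from 14 mm below to 18 mm above the shoulder). Origin: centre of the shoulder, the flat 44 mm wide face on its underside that seats on the hub, 56 mm above the bench in the stand; z up along the axis, x toward the key, which red marks on the blue web and on top of the grip show.
- carousel_grip (a point): Grasp point of the carousel, on its axis 46 mm above the shoulder: a white upright grip with flat sides, 32 mm long along the carousel's x, 14 mm thick along its y (close the fingers along y), from 18 to 62 mm above the shoulder.
- specimen_cup_2: Bystander: specimen cup with yellow lid, 57 mm across, 71 mm high; origin at its underside.
- immersion_oil: Bystander: brown bottle with black cap, 29 mm across, 76 mm high; origin at its underside.
- slide_box: Bystander: dark blue slide box, 71 x 111 x 34 mm; origin at its underside.
- log_book: Bystander: narrow dark blue log book lying flat, 71 x 150 x 14 mm; origin at its underside.
- drive_ejector (a joint): Sprung ejector pin in the hub's bore, m pressed down: 0 = up. The carousel's shaft meets it 8 mm before home; it pushes up with about 5 N at first and 11 N when home (0.008), so a carousel that is let go rises again.
- shaft_tip (a point): Lower end of the carousel's steel shaft, 44 mm below the shoulder. Shaft 18 mm in diameter, its last 6 mm tapered to 12 mm. One brass key, 6 mm wide, runs along its +x side, to 13 mm from the axis, from the shoulder to 25.5 mm below it; the lowest 18.5 mm of the shaft have no key and enter the bore at any angle, then the key stands on the hub's face until turned to the keyway.
There are look-alikes about, which are no part of the job. What is shaped like the stand but pink or purple is not meant.

How it is judged (in metres and radians):
On the way, in this order (a step that is already met when the one before it is completed fails the run):
1. the brake lever has clicked down and stays down untouched, with the carousel still in its stand (value of joint drive_lever above 0.27 rad and contact force between each of the arm, the fingers and drive below 0.3 N and z of carousel in the frame of stand below 0.07 m), for 0.2 s.
2. the carousel is lifted out of its stand (z of carousel in the frame of stand above 0.09 m and contact force between the fingers and carousel above 2 N), for 0.1 s.
3. the shaft is in the hub with its key in the keyway (z of carousel in the frame of hub_mouth below 0.022 m and horizontal distance between carousel and hub_mouth below 0.004 m and angle between the x axis of carousel and the x axis of hub_mouth, either way round below 0.25 rad), for 0.05 s.
At the end, for the whole second after the job is handed in: The carousel's shoulder is within 2 mm of the hub's top face against the ejector spring, upright within 0.06 rad, within 3 mm of the hub's axis, its key in the keyway, still (under 10 mm/s), held by the fingers with over 5 N; the brake lever is still latched down (over 0.27 rad) (z of carousel in the frame of hub_mouth below 0.002 m and horizontal distance between carousel and hub_mouth below 0.003 m and angle between the x axis of carousel and the x axis of hub_mouth, either way round below 0.25 rad and angle between carousel's own z axis and vertical below 0.06 rad and contact force between the fingers and carousel above 5 N and contact force between carousel and stand below 0.1 N and value of joint drive_lever above 0.27 rad and linear speed of carousel below 0.01 m/s); the arm keeps its last pose, push and grip.
It fails at once if the carousel is tipped over (angle between carousel's own z axis and vertical above 0.6 rad).
It fails at once if one of the other things on the bench is pushed away (distance of any of specimen_cup_2, immersion_oil, slide_box, log_book from where it was at the start of the episode above 0.03 m).
It also fails if it takes over 56 s, if anything falls off the work surface, if the arm or the gripper's body presses on something with over 40 N, if the wrist force passes 120 N, or if a joint passes its speed limit or range.

### The arm

A 6-joint arm with a two-finger parallel gripper is mounted at the origin on a cart in front of the work surface, level with it; the furniture and walls round the work are solid. World frame = base frame: x ahead of the robot, y to its left, z up, the work surface at z = 0. Lengths are in mm, angles in rad, forces in N, time in s.
With the tool pointing down it reaches from about 275 to 825 mm from the base axis. Payload 4.9 kg.
Tool frame: the origin (TCP) lies between the finger pads; the fingertips stand ahead of it and the grasp point (between the pads) lies 6 mm ahead of it (ctrl.tips_ahead is the z of the fingertips in the tool frame, in mm); z points along the fingers, y is the line along which they close (so a half turn about z gives the same grasp; the last joint's range is limited). The gripper opens to 85 mm and grips with 20 to 120 N. Pads are 22 mm wide; open, the fingers measure 114 mm over their backs; the gripper's body (76 mm by 85 mm) begins 54 mm behind the grasp point. The pads swing forward as they close: fully open they stand 13 mm farther back than shut.
Start: joints at [-1.47, 0.326, -0.193, 1.052, 0, 1.437], TCP at [127.968, -534.923, 225.581] pointing down, gripper open.
Joint ranges: [-2.65, 2.65], [-0.97, 1.79], [-1.3, 1.35], [-1.93, 2.1], [-1.47, 1.37], [-3.14, 3.14]. Speed limits (rad/s): [2.57, 2.57, 3.14, 3.14, 3.14, 3.14].

### API

Orientations are given as a unit quaternion [w, x, y, z].
In Python, from rig import ctrl gives the robot as it stands.
- The arm moves only by the tool servo_tool, never from a script. Its argument "rows" is a list of rows, each an object with "translation": the shift along the world's x, y, z in fractions of the full range, 1 being 800 mm, a list of three; "angular": the turn, a rotation vector about the world's x, y, z in shares of 180 degrees (1.0 is 180 degrees), a list of three; "gripper": the opening, from -1 (shut) to 1 (fully open). A call has 1 to 20 rows; each row is the pose to reach, as a shift and turn from the pose commanded when the call began; what a row does not reach only later rows make up. A row lasts 1/10 s, in which the tool goes at most 50 mm and 8.59 degrees, less where a joint would pass 70% of its speed; a pose out of reach is approached as far as the arm can. A shift or turn number past 1, either way, is cut back to 1. A call with a gripper value outside its range is refused whole. The fingers move at their own pace and stop on an object; the grip force is fixed at half the most. Time passes only in rows, so rows that repeat a pose let the fingers close. It gives the time, the measured TCP pose, the force, the opening and the grip force at its end, in the units of the state.
- ctrl.get_state(): the state, without advancing time (a new reading comes with each control period).
- ctrl.camera(name): name is "side" or "top"; returns a dict with "pixels" (420x560x3 uint8, blue, green, red), "K" (3x3 intrinsics, pixels), "k1" (the pictures are not rectified: a ray, as slopes to the right and down, at radius r is drawn at 1 + k1 r^2 times it, then the intrinsics apply), "view" (4x4, takes a point from world to camera coordinates). Camera axes: x right, y down, z forward; pixel columns grow to the right and rows downward; lengths in mm; the calibration is good to about 2 mm. A picture is of the moment at which its call begins. There is no depth.
- ctrl.sign_off(): hands the job in; it is judged then, once.
The state is a dict: "clock": time; "qpos": joint angles; "joint_vel": joint speeds; "joint_torque": joint torques, N m; "ee_pos": TCP position; "tool_rot": TCP orientation; "wrist_force": force on the tool from outside, world axes, zero at the start; "wrist_torque": the same for the moment, N m; "width": finger opening in mm; "grip_force": force on a finger pad.
Only numpy, scipy, OpenCV 4.12 (cv2) and the standard library are available. Lean on these libraries where they do the work, as an engineer would, in place of code of your own. Each camera call takes 0.05 s, during which the arm holds its last target. There are 200 camera calls.

## Working session

There is one attempt and no reset: what is moved stays moved. The work goes in short steps, Python scripts to look and compute and a tool call to move; the robot and the scene stay as the last step left them, time stands still between calls to the robot, and variables do not carry over. Pictures are saved under pics/ and viewed, at most 10 in all, crops included, and the job is handed in when it is done.

Besides the shell and the picture viewer there is one more tool, called as a command line: name --argument value ..., lists and objects as JSON in quotes. servo_tool: Moves the arm, as the interface text tells. Its arguments: {"type":"object","properties":{"rows":{"type":"array"}},"required":["rows"]}

```bash
mkdir -p pics
cat > h.py <<'E'
import numpy as np, cv2
from rig import ctrl
def shot(n,f):
    c=ctrl.camera(n); p=np.array(c["pixels"],np.uint8); cv2.imwrite(f,p)
    np.savez(f[:-4]+'.npz',K=c["K"],k1=c["k1"],V=c["view"],p=p); return c
def ray(f,u,v):
    d=np.load(f[:-4]+'.npz'); K,k,V=d['K'],float(d['k1']),d['V']
    s=cv2.undistortPoints(np.array([[[u,v]]],float),K,np.array([k,0,0,0.]))[0,0]
    R,t=V[:3,:3],V[:3,3]; return -R.T@t, R.T@np.array([s[0],s[1],1])
def atz(f,u,v,z):
    o,d=ray(f,u,v); return o+d*(z-o[2])/d[2]
def tri(f,a,g,b):
    o,d=ray(f,*a); q,e=ray(g,*b); s=np.linalg.lstsq(np.c_[d,-e],q-o,rcond=None)[0]
    x,y=o+d*s[0],q+e*s[1]; return (x+y)/2, np.linalg.norm(x-y)
def proj(f,P):
    d=np.load(f[:-4]+'.npz');K,k,V=d['K'],float(d['k1']),d['V']
    return cv2.projectPoints(np.array(P,float).reshape(-1,1,3),cv2.Rodrigues(V[:3,:3])[0],V[:3,3],K,np.array([k,0,0,0.]))[0][:,0]
def crop(f,g,x0,y0,x1,y1,s):
    cv2.imwrite(g,cv2.resize(cv2.imread(f)[y0:y1,x0:x1],None,fx=s,fy=s,interpolation=cv2.INTER_CUBIC))
E
python3 - <<'E'
from h import *
for n in("side","top"):
    c=shot(n,f"pics/{n}0.png"); V=np.array(c["view"]); print(n,c["k1"],(-V[:3,:3].T@V[:3,3]).round(),np.array(c["K"]).round().tolist())
s=ctrl.get_state();print(s,ctrl.tips_ahead)
E
```

```text
side 0.03297116674953807 [  506. -1392.   751.] [[495.0, 0.0, 282.0], [0.0, 495.0, 215.0], [0.0, 0.0, 1.0]]
top 0.028409308340008276 [-248.  452. 1715.] [[521.0, 0.0, 275.0], [0.0, 521.0, 208.0], [0.0, 0.0, 1.0]]
{'clock': 0.1, 'qpos': array([-1.47018908e+00,  3.26901667e-01, -1.93475238e-01,  1.05200404e+00,
        5.23869702e-06,  1.43661588e+00]), 'joint_vel': array([ 4.07409696e-05, -1.09351253e-03,  1.59971378e-03,  2.15825440e-04,
        7.20304579e-04,  1.40859885e-04]), 'joint_torque': array([ 1.02099406e-03, -4.44239223e+01,  2.63037872e+01,  7.93954299e-03,
       -1.37214224e-04, -1.25611641e-05]), 'ee_pos': array([ 127.91967598, -534.37365183,  224.86605633]), 'tool_rot': array([-7.92155579e-04,  9.93116941e-01,  1.17124351e-01,  1.59185652e-05]), 'wrist_force': array([-0.26244815,  0.45775666, -0.76541423]), 'wrist_torque': array([ 0.05769165,  0.0490471 , -0.01172641]), 'grip_force': 0.0, 'width': 85.11420801787558} 25.0
```

View pics/side0.png

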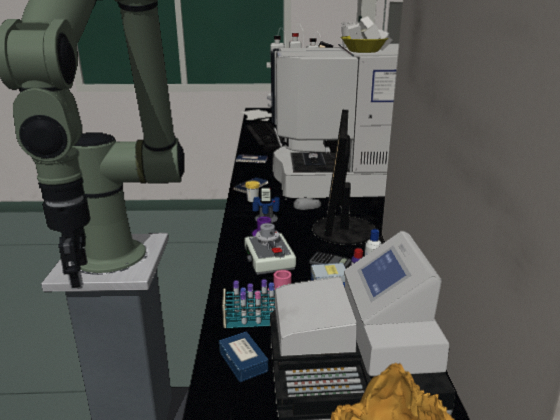

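View pics/top0.png

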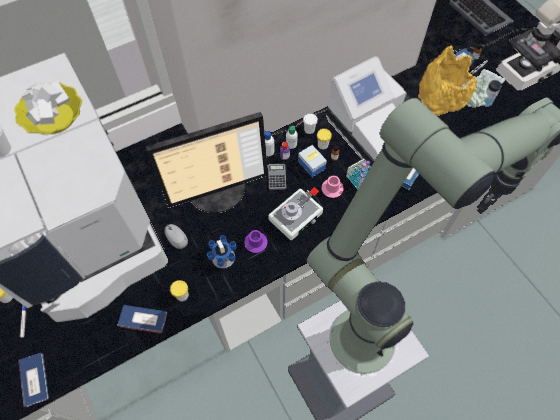

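The top picture shows the drive at (296,212), with its red lever pad at (314,192). The blue carousel is on its stand at (221,250). The look-alikes are the purple stand (256,241) and the pink one (333,187). The carousel must be the blue six-cup piece on the grey stand, so I'll check that in close crops.

Run:
```python
from h import *
crop("pics/top0.png","pics/topc.png",200,175,330,275,6)
crop("pics/side0.png","pics/sidec.png",225,170,315,280,5)
```

```text
(no output)
```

View pics/topc.png

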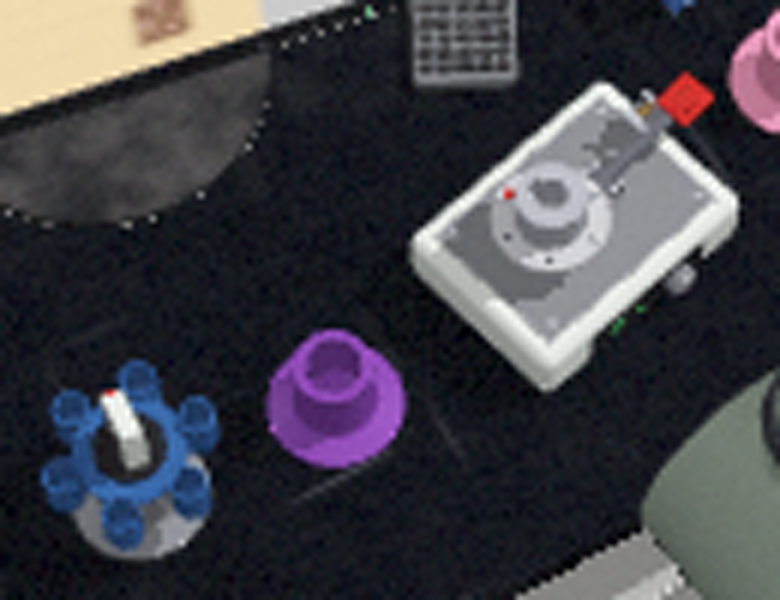

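View pics/sidec.png

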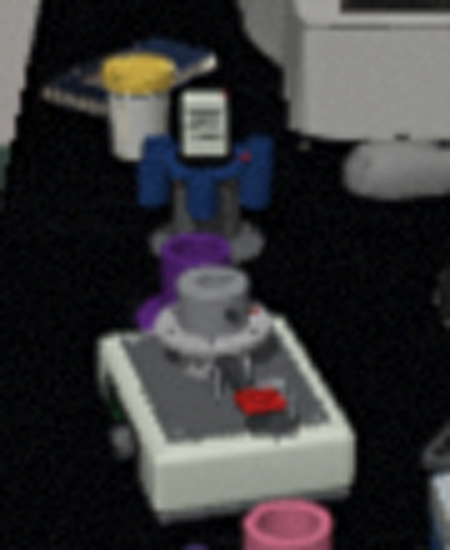

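The crop confirms it. The blue six-cup carousel with the white grip (key mark up-left, at (110,393) in the crop) sits on the grey stand. The hub mouth is at (551,192), its red dot at (509,194) and the pad at (686,99). In the side crop the hub top is at (213,283), the pad at (261,400), the grip top edge at (205,92) and the red key mark on the web at (246,156).

```bash
cat >> h.py <<'E'
T=lambda X,Y:(200+(X+.5)/6-.5,175+(Y+.5)/6-.5)
S=lambda X,Y:(225+(X+.5)/5-.5,170+(Y+.5)/5-.5)
t0,s0="pics/top0.png","pics/side0.png"
E
python3 - <<'E'
from h import *
np.set_printoptions(precision=1,suppress=True)
def both(n,a,b,z):
    print(n,tri(t0,T(*a),s0,S(*b)),'top@z',atz(t0,*T(*a),z),'side@z',atz(s0,*S(*b),z))
both('hub',(551,192),(213,281),105)
both('pad',(686,99),(261,401),83)
for n,p,z in [('dot',(509,194),75),('c1',(415,250),48),('c2',(603,85),48),('c3',(738,205),48),('c4',(550,380),48)]:print(n,atz(t0,*T(*p),z))
g=dict(cups=[(140,378),(72,410),(198,413),(66,478),(192,483),(124,520)])
z=56+18
P=np.array([atz(t0,*T(*p),z) for p in g['cups']]);print('cups',P,P.mean(0))
print('mark',atz(t0,*T(110,393),118),'griptop ends',atz(t0,*T(110,393),118),atz(t0,*T(130,440),118))
print('grip side',atz(s0,*S(205,92),118),'foot side',atz(s0,*S(207,242),4))
print('ring',atz(t0,*T(128,450),70))
print(proj(s0,[[0,0,0]]))
E
```

```text
hub (array([497.2, -22.2, 103.8]), np.float64(1.1782828854718086)) top@z [497.3 -21.8 105. ] side@z [496.7 -25.3 105. ]
pad (array([ 523.9, -132.8,   79. ]), np.float64(0.23449201941413408)) top@z [ 521.9 -131.4   83. ] side@z [ 523.9 -140.2   83. ]
dot [522.6  -8.2  75. ]
c1 [530.4  52.5  48. ]
c2 [ 572.6 -104.8   48. ]
c3 [ 459.3 -132.    48. ]
c4 [415.4  26.1  48. ]
cups [[525.  238.   74. ]
 [526.4 281.2  74. ]
 [488.4 219.1  74. ]
 [489.9 303.1  74. ]
 [451.2 242.3  74. ]
 [450.3 286.1  74. ]] [488.5 261.6  74. ]
mark [504.4 262.6 118. ] griptop ends [504.4 262.6 118. ] [472.9 265.9 118. ]
grip side [491.2 263.4 118. ] foot side [491.  255.1   4. ]
ring [489.6 264.1  70. ]
[[109.8 254.6]]
```

Careful with the scale: shifts go in shares of 800 mm and turns go in shares of 180 degrees. That gives: 403 mm / 800 = 0.5038, 395 mm / 800 = 0.4938, 164 degrees / 180 = 0.9111.

servo_tool --rows '[{"translation": [0.125, 0.1275, 0], "angular": [0, 0, 0.1667], "gripper": -1}, {"translation": [0.4938, 0.5038, 0], "angular": [0, 0, 0.4556], "gripper": -1}, {"translation": [0.4938, 0.5038, 0], "angular": [0, 0, 0.4556], "gripper": -1}, {"translation": [0.4938, 0.5038, 0], "angular": [0, 0, 0.4556], "gripper": -1}, {"translation": [0.4938, 0.5038, 0], "angular": [0, 0, 0.4556], "gripper": -1}, {"translation": [0.4938, 0.5038, 0], "angular": [0, 0, 0.6667], "gripper": -1}, {"translation": [0.4938, 0.5038, 0], "angular": [0, 0, 0.6667], "gripper": -1}, {"translation": [0.4938, 0.5038, 0], "angular": [0, 0, 0.9111], "gripper": -1}, {"translation": [0.4938, 0.5038, 0], "angular": [0, 0, 0.9111], "gripper": -1}, {"translation": [0.4938, 0.5038, 0], "angular": [0, 0, 0.9111], "gripper": -1}, {"translation": [0.4938, 0.5038, 0], "angular": [0, 0, 0.9111], "gripper": -1}, {"translation": [0.4938, 0.5038, 0], "angular": [0, 0, 0.9111], "gripper": -1}, {"translation": [0.4938, 0.5038, 0], "angular": [0, 0, 0.9111], "gripper": -1}, {"translation": [0.4938, 0.5038, 0], "angular": [0, 0, 0.9111], "gripper": -1}, {"translation": [0.4938, 0.5038, -0.0625], "angular": [0, 0, 0.9111], "gripper": -1}, {"translation": [0.4938, 0.5038, -0.125], "angular": [0, 0, 0.9111], "gripper": -1}, {"translation": [0.4938, 0.5038, -0.125], "angular": [0, 0, 0.9111], "gripper": -1}, {"translation": [0.4938, 0.5038, -0.125], "angular": [0, 0, 0.9111], "gripper": -1}, {"translation": [0.4938, 0.5038, -0.125], "angular": [0, 0, 0.9111], "gripper": -1}, {"translation": [0.4938, 0.5038, -0.125], "angular": [0, 0, 0.9111], "gripper": -1}]'

```text
clock: 2.1
ee_pos: [522.6, -131.7, 125.0]
tool_rot: [-0.001, 0.022, 1.0, 0.0]
wrist_force: [-0.8, 0.4, -0.5]
width: 0.3
grip_force: 0.0
```

Run:
```python
from h import *
print(ctrl.tips_ahead)
shot("side","pics/side1.png");shot("top","pics/top1.png")
f=lambda g,x,y:cv2.resize(cv2.imread(g)[y:y+90,x:x+60],None,fx=6,fy=6,interpolation=cv2.INTER_CUBIC)
cv2.imwrite("pics/m1.png",np.hstack([f("pics/side1.png",245,200),f("pics/top1.png",275,155)]))
```

```text
25.0
```

View pics/m1.png

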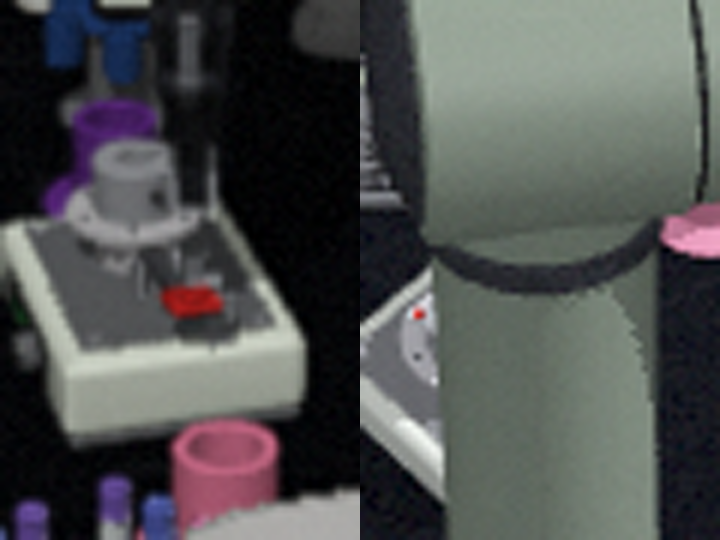

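Run:
```python
from h import *
print(proj("pics/side1.png",[[522.6,-131.7,100],[522.6,-131.7,150],[522,-131.5,83],[522.6,-131.7,180],[497,-22,105]]))
a=cv2.imread("pics/side0.png").astype(int);b=cv2.imread("pics/side1.png").astype(int)
d=np.abs(a-b).max(2)>40
for y in range(200,265,3): 
    x=np.where(d[y,240:320])[0]+240; print(y,x.min() if len(x) else '',x.max() if len(x) else '',len(x))
```

```text
[[276.26427402 243.15440541]
 [276.15293718 227.38380111]
 [276.09160322 248.3848194 ]
 [276.08436052 217.69952529]
 [267.28813093 225.33919551]]
200 272 314 26
203 270 315 28
206 273 312 23
209 273 277 5
212 274 278 5
215   0
218 272 277 6
221 272 274 3
224   0
227 280 280 1
230 279 280 2
233 275 279 5
236 281 282 2
239 282 284 3
242 283 286 4
245 285 288 4
248   0
251   0
254   0
257   0
260   0
263   0
```

Converted, -24 mm / 800 = -0.03, -20 mm / 800 = -0.025.

servo_tool --rows '[{"translation": [0, 0, -0.0125], "angular": [0, 0, 0], "gripper": -1}, {"translation": [0, 0, -0.0188], "angular": [0, 0, 0], "gripper": -1}, {"translation": [0, 0, -0.025], "angular": [0, 0, 0], "gripper": -1}, {"translation": [0, 0, -0.03], "angular": [0, 0, 0], "gripper": -1}]'

```text
clock: 2.6
ee_pos: [522.6, -131.8, 100.8]
tool_rot: [-0.0, 0.022, 1.0, 0.0]
wrist_force: [-0.6, 0.2, -0.8]
width: -0.4
grip_force: 0.0
```

Converted, -15 mm / 800 = -0.0188, -14 mm / 800 = -0.0175.

servo_tool --rows '[{"translation": [0, 0, -0.005], "angular": [0, 0, 0], "gripper": -1}, {"translation": [0, 0, -0.01], "angular": [0, 0, 0], "gripper": -1}, {"translation": [0, 0, -0.0138], "angular": [0, 0, 0], "gripper": -1}, {"translation": [0, 0, -0.0175], "angular": [0, 0, 0], "gripper": -1}, {"translation": [0, 0, -0.0188], "angular": [0, 0, 0], "gripper": -1}]'

```text
clock: 3.1
ee_pos: [522.8, -131.9, 86.3]
tool_rot: [-0.0, 0.022, 1.0, 0.0]
wrist_force: [-0.4, 0.3, 0.8]
width: -0.3
grip_force: 0.0
```

Converted, -2.5 mm / 800 = -0.0031, -2 mm / 800 = -0.0025.

servo_tool --rows '[{"translation": [0, 0, -0.0013], "angular": [0, 0, 0], "gripper": -1}, {"translation": [0, 0, -0.0025], "angular": [0, 0, 0], "gripper": -1}, {"translation": [0, 0, -0.0031], "angular": [0, 0, 0], "gripper": -1}]'

```text
clock: 3.4
ee_pos: [523.0, -131.9, 84.1]
tool_rot: [0.0, 0.022, 1.0, -0.0]
wrist_force: [-0.4, -0.2, 0.0]
width: -0.2
grip_force: 0.0
```

Run:
```python
from h import *
shot("side","pics/side2.png")
f=lambda g,x,y:cv2.resize(cv2.imread(g)[y:y+75,x:x+65],None,fx=6,fy=6,interpolation=cv2.INTER_CUBIC)
cv2.imwrite("pics/m2.png",np.hstack([f("pics/side2.png",245,200),f("pics/side0.png",245,200)]))
```

```text
(no output)
```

View pics/m2.png

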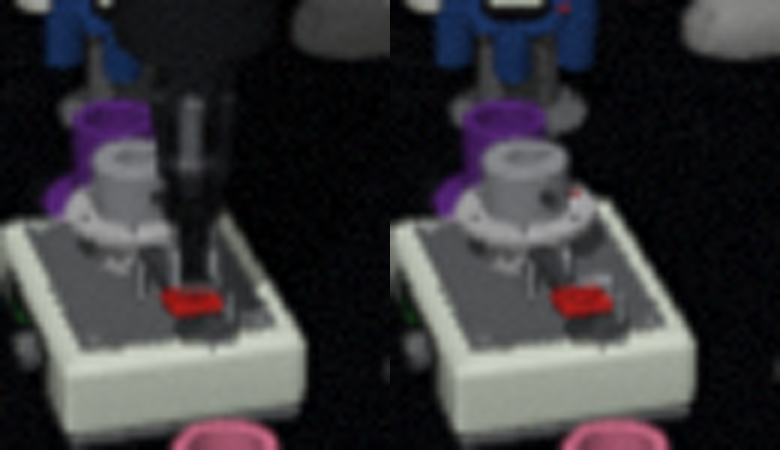

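Run:
```python
from h import *
print(ctrl.get_state()['ee_pos'],ctrl.get_state()['wrist_force'])
print(proj(s0,[[128,-534.4,200],[128,-534.4,212],[128,-534.4,225]]))
print('tip',proj("pics/side2.png",[[523,-132,84],[523,-132,59],[523,-132,72]]))
a=cv2.imread("pics/side0.png").astype(int);b=cv2.imread("pics/side2.png").astype(int)
d=np.abs(a-b).max(2)>25
for y in range(230,262,1): 
    x=np.where(d[y,250:310])[0]+250; print(y,x.tolist())
p=a;
for y in range(262,290,2): print(y,''.join('#' if p[y,x].max()<60 else '.' for x in range(50,100)))
```

```text
[ 523.00984334 -131.9315278    84.05090681] [ 0.29097419 -0.52189678 -0.13515029]
[[ 82.53550651 293.9828694 ]
 [ 81.55250071 288.87850249]
 [ 80.47504064 283.29280203]]
tip [[276.44001044 248.15337596]
 [276.49280904 255.80297517]
 [276.46545851 251.83861715]]
230 [272, 273, 274, 275]
231 [272, 273, 274, 275, 276, 277]
232 [272, 273, 274, 275, 276, 277, 278, 279]
233 [272, 273, 274, 275, 276, 277, 278, 279, 280, 281]
234 [272, 273, 274, 275, 276, 277, 278, 279, 280, 281, 282]
235 [272, 273, 274, 275, 276, 277, 278, 279, 280, 281, 282]
236 [272, 273, 274, 275, 276, 277, 278, 279, 280, 281, 282, 283]
237 [272, 273, 274, 275, 276, 277, 278, 279, 280, 281, 282, 283]
238 [273, 274, 275, 276, 277, 278, 281, 282, 283, 284]
239 [274, 275, 276, 277, 278, 281, 282, 283, 284, 285]
240 [275, 276, 277, 278, 281, 282, 283, 284, 285]
241 [276, 277, 278, 279, 281, 282, 283, 284, 285, 286]
242 [275, 276, 277, 278, 279, 282, 283, 284, 285, 286]
243 [275, 276, 277, 278, 279, 280, 282, 283, 284, 285, 286, 287]
244 [275, 276, 277, 278, 279, 282, 283, 284, 285, 286, 287, 288]
245 [274, 275, 276, 277, 278
[... 481 characters left out ...]
..######......############..............
266 .............#################....................
268 .............##################...................
270 .............#################....................
272 .............################.....................
274 ...................##########.....................
276 ....................#########.....................
278 ....................##########....................
280 .....................#########....................
282 .....................##########...................
284 .....................##########...................
286 ......................#########...................
288 ..................................................
```

Run:
```python
from h import *
for z in (200,212,225,238): print(z,proj(s0,[[118,-575,z],[138,-493,z]]))
```

```text
200 [[ 69.99371721 305.76982646]
 [ 94.26415731 282.86391632]]
212 [[ 68.91045302 300.52014779]
 [ 93.3710794  277.9001917 ]]
225 [[ 67.72260807 294.7733657 ]
 [ 92.39257316 272.47024571]]
238 [[ 66.5195761  288.96342   ]
 [ 91.40240204 266.98467231]]
```

servo_tool --rows '[{"translation": [0, 0, -0.0013], "angular": [0, 0, 0], "gripper": -1}, {"translation": [0, 0, -0.0025], "angular": [0, 0, 0], "gripper": -1}]'

```text
clock: 3.65
ee_pos: [523.0, -132.0, 82.1]
tool_rot: [0.0, 0.022, 1.0, -0.0]
wrist_force: [0.2, 0.7, 0.1]
width: 0.2
grip_force: 0.0
```

Converted, -4 mm / 800 = -0.005, -3 mm / 800 = -0.0038.

servo_tool --rows '[{"translation": [0, 0, -0.0019], "angular": [0, 0, 0], "gripper": -1}, {"translation": [0, 0, -0.0038], "angular": [0, 0, 0], "gripper": -1}, {"translation": [0, 0, -0.005], "angular": [0, 0, 0], "gripper": -1}]'

```text
clock: 3.95
ee_pos: [523.0, -132.0, 78.0]
tool_rot: [0.0, 0.022, 1.0, -0.0]
wrist_force: [0.3, -0.0, 0.6]
width: -0.3
grip_force: 0.2
```

Run:
```python
from h import *
shot("side","pics/side3.png")
crop("pics/side3.png","pics/m3.png",245,170,325,260,6)
crop("pics/side0.png","pics/m0.png",20,150,130,300,4)
a=cv2.imread("pics/m3.png");b=cv2.imread("pics/m0.png")
h=max(a.shape[0],b.shape[0]);p=lambda i:cv2.copyMakeBorder(i,0,h-i.shape[0],0,0,0)
m=np.hstack([p(a),p(b)])[:600,:];m=m[:, :800] if m.shape[1]>800 else m
cv2.imwrite("pics/m3b.png",cv2.resize(np.hstack([p(a)[:,:360],p(b)]),(800,600)))
```

```text
(no output)
```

View pics/m3b.png

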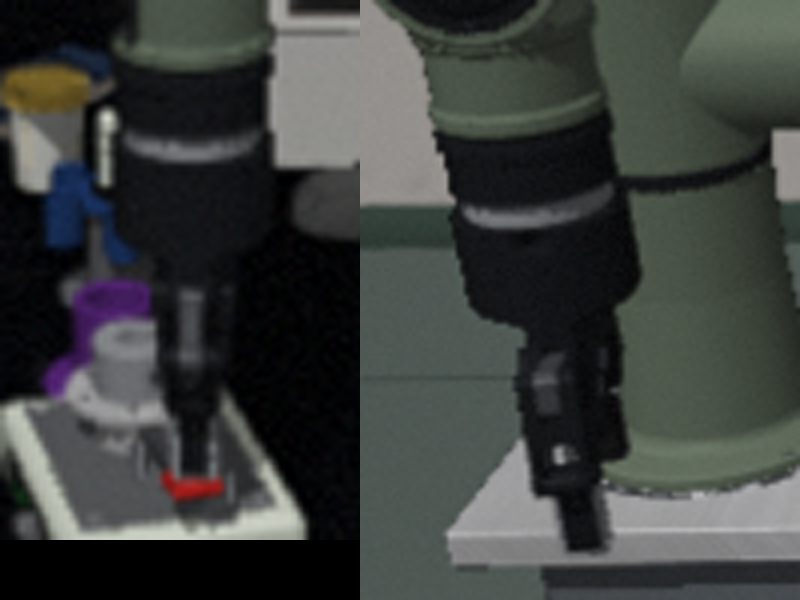

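servo_tool --rows '[{"translation": [0, 0, -0.0019], "angular": [0, 0, 0], "gripper": -1}, {"translation": [0, 0, -0.0038], "angular": [0, 0, 0], "gripper": -1}, {"translation": [0, 0, -0.005], "angular": [0, 0, 0], "gripper": -1}]'

```text
clock: 4.3
ee_pos: [523.3, -132.4, 74.7]
tool_rot: [0.0, 0.022, 1.0, -0.001]
wrist_force: [-1.9, -1.3, 8.9]
width: -0.2
grip_force: 4.5
```

Converted, -4 mm / 800 = -0.005, -3 mm / 800 = -0.0038.

servo_tool --rows '[{"translation": [0, 0, -0.0019], "angular": [0, 0, 0], "gripper": -1}, {"translation": [0, 0, -0.0038], "angular": [0, 0, 0], "gripper": -1}, {"translation": [0, 0, -0.005], "angular": [0, 0, 0], "gripper": -1}]'

```text
clock: 4.6
ee_pos: [523.5, -132.9, 71.2]
tool_rot: [0.001, 0.022, 1.0, -0.001]
wrist_force: [-2.2, -1.6, 11.9]
width: -0.2
grip_force: 5.6
```

Converted, -6 mm / 800 = -0.0075, -4 mm / 800 = -0.005.

servo_tool --rows '[{"translation": [0, 0, -0.0025], "angular": [0, 0, 0], "gripper": -1}, {"translation": [0, 0, -0.005], "angular": [0, 0, 0], "gripper": -1}, {"translation": [0, 0, -0.0075], "angular": [0, 0, 0], "gripper": -1}]'

```text
clock: 4.9
ee_pos: [523.3, -132.1, 64.1]
tool_rot: [0.0, 0.022, 1.0, -0.0]
wrist_force: [0.9, -1.7, 2.1]
width: -0.1
grip_force: 0.8
```

servo_tool --rows '[{"translation": [0, 0, -0.0025], "angular": [0, 0, 0], "gripper": -1}, {"translation": [0, 0, -0.005], "angular": [0, 0, 0], "gripper": -1}, {"translation": [0, 0, -0.0075], "angular": [0, 0, 0], "gripper": -1}, {"translation": [0, 0, -0.01], "angular": [0, 0, 0], "gripper": -1}]'

```text
clock: 5.3
ee_pos: [523.7, -131.9, 57.6]
tool_rot: [0.001, 0.022, 1.0, -0.0]
wrist_force: [-5.2, 2.0, 25.5]
width: 0.1
grip_force: 12.6
```

Converted, 120 mm / 800 = 0.15, 110 mm / 800 = 0.1375.

servo_tool --rows '[{"translation": [0, 0, 0.025], "angular": [0, 0, 0], "gripper": -1}, {"translation": [0, 0, 0.075], "angular": [0, 0, 0], "gripper": -1}, {"translation": [0, 0, 0.125], "angular": [0, 0, 0], "gripper": -1}, {"translation": [0, 0, 0.1375], "angular": [0, 0, 0], "gripper": 1}, {"translation": [0, 0, 0.15], "angular": [0, 0, 0], "gripper": 1}, {"translation": [0, 0, 0.15], "angular": [0, 0, 0], "gripper": 1}]'

```text
clock: 5.9
ee_pos: [523.0, -131.8, 176.2]
tool_rot: [0.0, 0.022, 1.0, 0.0]
wrist_force: [0.6, -0.0, -0.2]
width: 43.1
grip_force: 0.0
```

Run:
```python
from h import *
shot("side","pics/side4.png");shot("top","pics/top4.png")
f=lambda g,x,y,s=6:cv2.resize(cv2.imread(g)[y:y+90,x:x+65],None,fx=s,fy=s,interpolation=cv2.INTER_CUBIC)
cv2.imwrite("pics/m4.png",np.hstack([f("pics/side4.png",245,190),f("pics/top4.png",265,165)]))
for f in ("pics/side0.png","pics/side4.png"):
    p=cv2.imread(f).astype(int); m=(p[...,2]>120)&(p[...,1]<70)&(p[...,0]<70); ys,xs=np.where(m[225:265,262:300]);print(f,len(ys),xs.mean()+262,ys.mean()+225,ys.min()+225,ys.max()+225)
    print(tri("pics/top0.png",T(686,99),f,(xs.mean()+262,ys.mean()+225)))
```

```text
pics/side0.png 31 276.61290322580646 249.5483870967742 248 251
(array([ 523.43904192, -132.58946472,   79.76218864]), np.float64(0.0496483188743325))
pics/side4.png 52 276.5769230769231 256.2307692307692 253 259
(array([ 526.83030055, -138.74491135,   63.19133188]), np.float64(8.108718307157314))
```

View pics/m4.png

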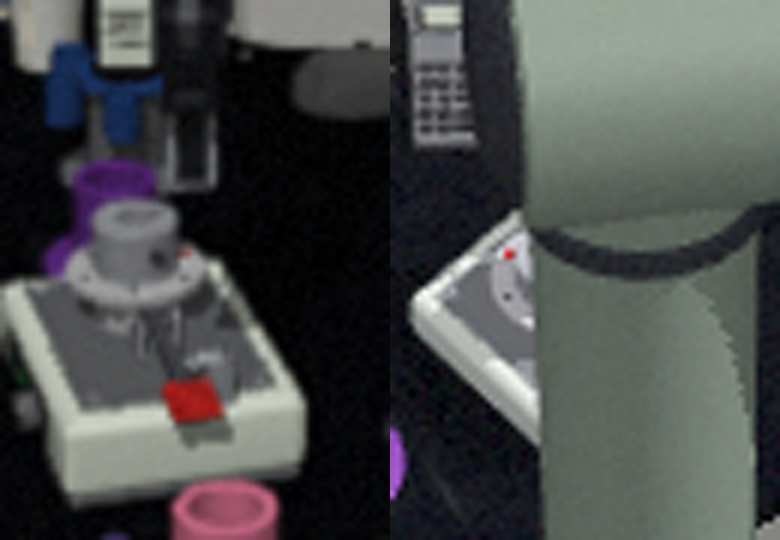

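The lever pad has dropped about 6.7 px (roughly 21 mm), from row 249.5 to 256.2, and stays down untouched, so the brake is latched. The hub dot has not moved. The contacts also show that the shut fingertips stand at about the reported TCP height, not 25 mm ahead of it. Next I move above the carousel.

Converted, 395 mm / 800 = 0.4938, -50 mm / 800 = -0.0625.

servo_tool --rows '[{"translation": [-0.0125, 0.0625, 0.025], "angular": [0, 0, 0], "gripper": 0.1}, {"translation": [-0.0425, 0.4938, 0.025], "angular": [0, 0, 0], "gripper": 0.1}, {"translation": [-0.0425, 0.4938, 0.025], "angular": [0, 0, 0], "gripper": 0.1}, {"translation": [-0.0425, 0.4938, 0.025], "angular": [0, 0, 0], "gripper": 0.1}, {"translation": [-0.0425, 0.4938, 0.025], "angular": [0, 0, 0], "gripper": 0.1}, {"translation": [-0.0425, 0.4938, 0.025], "angular": [0, 0, 0], "gripper": 0.1}, {"translation": [-0.0425, 0.4938, 0.025], "angular": [0, 0, 0], "gripper": 0.1}, {"translation": [-0.0425, 0.4938, 0.025], "angular": [0, 0, 0], "gripper": 0.1}, {"translation": [-0.0425, 0.4938, 0.025], "angular": [0, 0, 0], "gripper": 0.1}, {"translation": [-0.0425, 0.4938, 0.025], "angular": [0, 0, 0], "gripper": 0.1}, {"translation": [-0.0425, 0.4938, -0.025], "angular": [0, 0, 0], "gripper": 0.1}, {"translation": [-0.0425, 0.4938, -0.0625], "angular": [0, 0, 0], "gripper": 0.1}, {"translation": [-0.0425, 0.4938, -0.0625], "angular": [0, 0, 0], "gripper": 0.1}, {"translation": [-0.0425, 0.4938, -0.0625], "angular": [0, 0, 0], "gripper": 0.1}]'

```text
clock: 7.4
ee_pos: [488.6, 261.6, 125.7]
tool_rot: [-0.001, 0.023, 1.0, -0.001]
wrist_force: [0.6, 0.2, 0.4]
width: 46.6
grip_force: 0.0
```

Run:
```python
from h import *
np.set_printoptions(precision=1,suppress=True)
shot("side","pics/side5.png");shot("top","pics/top5.png")
f=lambda g,x,y,s=6:cv2.resize(cv2.imread(g)[y:y+90,x:x+65],None,fx=s,fy=s,interpolation=cv2.INTER_CUBIC)
cv2.imwrite("pics/m5.png",np.hstack([f("pics/side5.png",235,160),f("pics/top5.png",265,165)]))
# hub dot refined + hub circle
for g in ("pics/top5.png","pics/side5.png"):
    p=cv2.imread(g).astype(int); m=(p[...,2]-p[...,1:2].max(2)>60)&(p[...,2]-p[...,0]>60)
    n,l,st,c=cv2.connectedComponentsWithStats(m.astype(np.uint8)[180:270,200:345]); print(g,[(st[i,4],(c[i]+[200,180]).round(1).tolist()) for i in range(1,n)])
```

```text
pics/top5.png [(np.int32(1), [218.0, 240.0])]
pics/side5.png [(np.int32(53), [276.6, 256.3])]
```

View pics/m5.png

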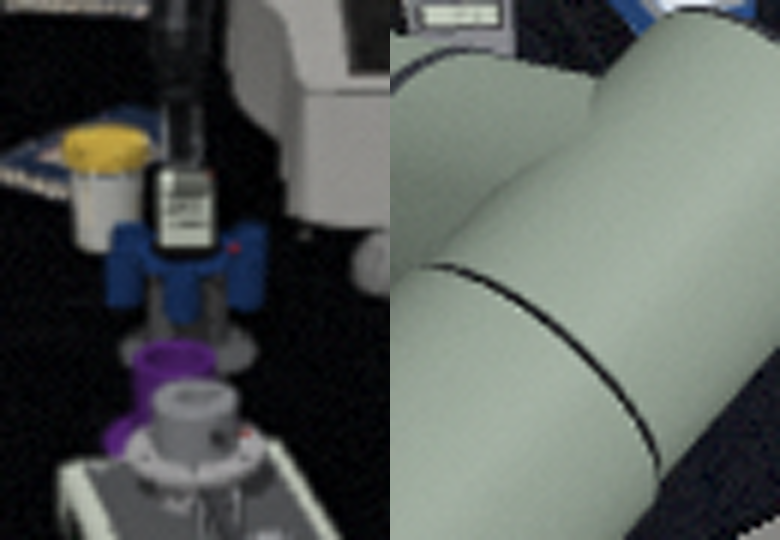

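Converted, -40 mm / 800 = -0.05, 1.5 mm / 800 = 0.0019.

servo_tool --rows '[{"translation": [0.0019, 0.0013, -0.0188], "angular": [0, 0, 0], "gripper": 0.1}, {"translation": [0.0019, 0.0013, -0.0375], "angular": [0, 0, 0], "gripper": 0.1}, {"translation": [0.0019, 0.0013, -0.0463], "angular": [0, 0, 0], "gripper": 0.1}, {"translation": [0.0019, 0.0013, -0.05], "angular": [0, 0, 0], "gripper": 0.1}, {"translation": [0.0019, 0.0013, -0.05], "angular": [0, 0, 0], "gripper": 0.1}]'

```text
clock: 8.0
ee_pos: [490.9, 264.1, 86.7]
tool_rot: [0.0, 0.022, 1.0, 0.0]
wrist_force: [-0.1, -0.8, 0.6]
width: 47.0
grip_force: 0.0
```

Run:
```python
from h import *
shot("side","pics/side6.png")
print(proj("pics/side6.png",[[490,240,z] for z in (60,75,86,100)]),proj("pics/side6.png",[[490,256,z] for z in (74,118)]))
p=cv2.imread("pics/side6.png").astype(int)
for y in range(182,208): print(y,' '.join('%3d'%p[y,x].max() for x in range(256,280)))
```

```text
[[265.49089936 205.50472718]
 [265.42676808 201.63222891]
 [265.37941001 198.77517087]
 [265.31872936 195.11760377]] [[265.44536883 200.18569618]
 [265.25598294 188.75167241]]
182 187 184 151 102  61  51  22  17  14  16  17  20  17  20  10   8   6   4   1   0   3   0   7  31
183 188 192 182 148  77  51  22  16  12   9  12  14  19  16   8   3   5   3   4   2   4   4   4   2
184 176 163 147 114  94  68  25  15  16  20  18  21  15  16   8   6   2   6   6   3   0   6   6   1
185 159 143 123 105  98  83  32  25  32  32  32  27  22  14   8   5   6   2   4   7   4   0   1   4
186 139 125 115 110  84  51  21  27  32  33  31  23  18  17   7   5   1   3   6   2   1   3   7   8
187 127 120  98  58  25  20  33  27  14  20  16  17  24  25   9   3   6   6   5   3   9   4   3   6
188  98  89  67  18  13  49 107  53  14   8  11  20  39  45  25   8  10   5   2   6   6   2   5   2
189  97  91  69  10  22 100 175  74  17  13  15  27  50  61  33   9   8   9   5   7   9   2   8   0
190 118 104  75  19  26  92 162  69  18  14  21  28  54  61  37   9   3   0   9   5   5   5   6   3
191 120 107  69  16  25 
[... 975 characters left out ...]

201  84  85  93  86  36  22  45  38  28  27  25  28  27  23  19  29  61  75  84  72  79  77  64  35
202  77  75  84  89  62  37  18  12  14  13  13  13  17  16  34  60  82  62  58  72  82  80  74  37
203  78  75  67  89  89  75  49  40  37  35  46  42  48  58  72  89  81  70  67  78  74  70  66  31
204  75  69  57  82  92  91  84  76  74  73  81  81  88  89  89  88  73  71  74  84  75  69  60  31
205  72  64  55  55  70  69  71  72  81  84  81  68  78  72  64  62  54  69  79  80  77  73  57  30
206  76  65  47  24  41  40  56  84  88  85  86  64  40  37  36  42  48  70  79  81  72  67  56  16
207  75  65  48  24  44  47  61  78  78  76  73  60  43  41  41  36  42  71  79  83  77  69  54  17
```

Converted, 2 mm / 800 = 0.0025, 1 mm / 800 = 0.0013.

servo_tool --rows '[{"translation": [0, 0, 0.0013], "angular": [0, 0, 0], "gripper": -0.3}, {"translation": [0, 0, 0.0025], "angular": [0, 0, 0], "gripper": -0.6}, {"translation": [0, 0, 0.0025], "angular": [0, 0, 0], "gripper": -1}, {"translation": [0, 0, 0.0025], "angular": [0, 0, 0], "gripper": -1}, {"translation": [0, 0, 0.0025], "angular": [0, 0, 0], "gripper": -1}, {"translation": [0, 0, 0.0025], "angular": [0, 0, 0], "gripper": -1}]'

```text
clock: 8.65
ee_pos: [491.0, 264.1, 88.7]
tool_rot: [0.001, 0.022, 1.0, 0.0]
wrist_force: [-0.4, -1.0, 5.3]
width: 12.7
grip_force: 61.6
```

Converted, 120 mm / 800 = 0.15, 115 mm / 800 = 0.1438.

servo_tool --rows '[{"translation": [0, 0, 0.0063], "angular": [0, 0, 0], "gripper": -1}, {"translation": [0, 0, 0.025], "angular": [0, 0, 0], "gripper": -1}, {"translation": [0, 0, 0.05], "angular": [0, 0, 0], "gripper": -1}, {"translation": [0, 0, 0.0813], "angular": [0, 0, 0], "gripper": -1}, {"translation": [0, 0, 0.1125], "angular": [0, 0, 0], "gripper": -1}, {"translation": [0, 0, 0.1438], "angular": [0, 0, 0], "gripper": -1}, {"translation": [0, 0, 0.15], "angular": [0, 0, 0], "gripper": -1}, {"translation": [0, 0, 0.15], "angular": [0, 0, 0], "gripper": -1}]'

```text
clock: 9.45
ee_pos: [490.7, 264.3, 208.3]
tool_rot: [0.0, 0.022, 1.0, 0.0]
wrist_force: [0.6, 0.5, -3.3]
width: 12.8
grip_force: 60.7
```

Run:
```python
from h import *
c=shot("side","pics/side7.png");shot("top","pics/top7.png")
crop("pics/side7.png","pics/m7.png",235,120,305,220,6)
p=cv2.imread("pics/side0.png").astype(int)
# red dot of hub in the untouched pictures, weighted
for g,x0,y0,x1,y1 in (("pics/top0.png",282,204,289,211),("pics/side0.png",270,228,280,236),("pics/side7.png",270,228,280,236),("pics/top4.png",281,204,289,211)):
    p=cv2.imread(g).astype(float)[y0:y1,x0:x1]; w=np.clip(p[...,2]-p[...,:2].max(2)-15,0,None); yy,xx=np.mgrid[y0:y1,x0:x1]; print(g,w.sum().round(),(w*xx).sum()/w.sum(),(w*yy).sum()/w.sum())
```

```text
pics/top0.png 283.0 284.29328621908127 206.79151943462898
pics/side0.png 48.0 275.6041666666667 231.875
pics/side7.png 48.0 275.6041666666667 231.91666666666666
pics/top4.png 282.0 284.290780141844 206.7872340425532
```

View pics/m7.png

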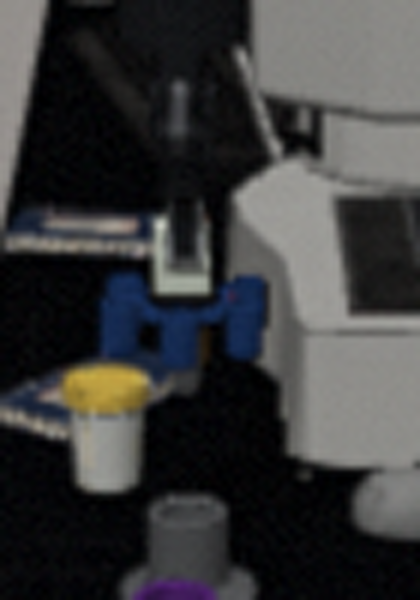

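Run:
```python
from h import *
p,g=tri(t0,(284.29,206.79),s0,(275.6,231.9)); print(p,g)
for z in (66,70,74,78):
    q=atz(t0,284.29,206.79,z); r=atz(s0,275.6,231.9,z); 
    for c in ([497.2,-21.8],[497,-24]): print(z,[(np.degrees(np.arctan2(*(a[:2]-c)[::-1])).round(1),np.hypot(*(a[:2]-c)).round(1)) for a in (q,r)])
# boss top-face: sub-pixel ellipse edge fit by radial gradient search (side + top), free centre at z=105, R=22
from scipy.optimize import minimize
for f in (t0,s0):
    im=cv2.GaussianBlur(cv2.cvtColor(cv2.imread(f),cv2.COLOR_BGR2GRAY),(0,0),.6).astype(np.float32)
    th=np.linspace(0,2*np.pi,90,endpoint=False)
    def prof(c,R):
        q=proj(f,np.c_[c[0]+R*np.cos(th),c[1]+R*np.sin(th),np.full(90,105.)]).astype(np.float32)
        return cv2.remap(im,q[:,:1],q[:,1:],cv2.INTER_LINEAR)[:,0]
    def cost(c): return -np.abs(prof(c,20.)-prof(c,24.)).mean()-np.abs(prof(c,12.)-prof(c,8.)).mean()
    best=min(((cost((x,y)),x,y) for x in np.arange(490,505,.5) for y in np.arange(-32,-12,.5)))
    print(f,best)
```

```text
[522.7005149   -7.91810404  75.54983107] 0.5558890491207181
66 [(np.float64(20.3), np.float64(32.3)), (np.float64(52.5), np.float64(41.8))]
66 [(np.float64(23.8), np.float64(33.3)), (np.float64(54.0), np.float64(43.7))]
70 [(np.float64(23.5), np.float64(31.0)), (np.float64(44.5), np.float64(35.6))]
70 [(np.float64(26.9), np.float64(32.1)), (np.float64(46.7), np.float64(37.3))]
74 [(np.float64(26.9), np.float64(29.8)), (np.float64(33.6), np.float64(30.4))]
74 [(np.float64(30.4), np.float64(31.0)), (np.float64(36.7), np.float64(31.8))]
78 [(np.float64(30.6), np.float64(28.6)), (np.float64(18.9), np.float64(26.6))]
78 [(np.float64(34.0), np.float64(30.0)), (np.float64(23.0), np.float64(27.6))]
pics/top0.png (np.float32(-60.419502), np.float64(496.0), np.float64(-21.5))
pics/side0.png (np.float32(-35.17195), np.float64(496.0), np.float64(-27.0))
```

Converted, -286 mm / 800 = -0.3575, -275 mm / 800 = -0.3438, 31 degrees / 180 = 0.1722.

servo_tool --rows '[{"translation": [0.0013, -0.0625, 0.0125], "angular": [0, 0, 0.0278], "gripper": -1}, {"translation": [0.0025, -0.125, 0.0125], "angular": [0, 0, 0.0611], "gripper": -1}, {"translation": [0.0038, -0.1875, 0.0125], "angular": [0, 0, 0.1], "gripper": -1}, {"translation": [0.005, -0.25, 0.0125], "angular": [0, 0, 0.1389], "gripper": -1}, {"translation": [0.0063, -0.3063, 0.0125], "angular": [0, 0, 0.1722], "gripper": -1}, {"translation": [0.0075, -0.3438, 0.0125], "angular": [0, 0, 0.1722], "gripper": -1}, {"translation": [0.0081, -0.3575, 0.0125], "angular": [0, 0, 0.1722], "gripper": -1}, {"translation": [0.0081, -0.3575, 0.0125], "angular": [0, 0, 0.1722], "gripper": -1}, {"translation": [0.0081, -0.3575, 0.0125], "angular": [0, 0, 0.1722], "gripper": -1}]'

```text
clock: 10.45
ee_pos: [496.4, -21.0, 217.2]
tool_rot: [-0.001, -0.246, 0.969, 0.001]
wrist_force: [-0.3, 0.4, -1.7]
width: 13.0
grip_force: 60.6
```

servo_tool --rows '[{"translation": [0, 0, -0.0188], "angular": [0, 0, 0], "gripper": -1}, {"translation": [0, 0, -0.035], "angular": [0, 0, 0], "gripper": -1}, {"translation": [0, 0, -0.035], "angular": [0, 0, 0], "gripper": -1}]'

```text
clock: 10.75
ee_pos: [495.4, -19.9, 188.3]
tool_rot: [-0.002, -0.247, 0.969, 0.001]
wrist_force: [0.5, -0.0, -1.1]
width: 13.0
grip_force: 60.5
```

Run:
```python
from h import *
print(ctrl.get_state()['ee_pos'])
f="pics/side8.png";shot("side",f)
p=cv2.imread(f).astype(int)
print(proj(f,[[496.5,-22,z] for z in (105,112,120,155)]))
for y in range(211,236): print(y,' '.join('%3d'%p[y,x].max() for x in range(252,284)))
b=(p[...,0]-p[...,2]>50)
ys,xs=np.where(b[170:240,240:300]);print('blue cols',xs.min()+240,xs.max()+240,ys.min()+170,ys.max()+170)
```

```text
[495.40246081 -19.90915987 188.2776186 ]
[[267.12464334 225.34134336]
 [267.09296431 223.26797348]
 [267.05659125 220.88881731]
 [266.8953097  210.35781444]]
211  80  77  68  59  73  80  81  80  85  87  71  63  90  93  95  92  91  85  75  79  79  81  83  86  73  53  75  80  78  78  70  61
212  80  76  67  55  69  78  80  78  74  73  59  49  67  70  71  69  67  63  70  76  81  80  78  74  60  56  70  80  83  77  70  61
213  81  73  69  61  71  80  80  78  73  68  57  42  35  38  37  31  32  45  68  77  80  81  77  72  63  55  67  80  79  77  70  56
214  83  77  68  58  72  77  81  80  72  70  57  55  56  58  57  56  55  59  69  76  79  80  76  70  59  44  56  84  83  78  70  57
215  75  70  61  51  71  83  80  80  74  69  60  54  58  60  59  56  56  57  67  76  81  82  76  72  58  36  43  74  76  69  62  36
216  26  22  23  37  71  80  81  80  76  66  60  63  62  59  61  56  56  57  70  78  80  81  80  69  57  33   9  19  22  21  16  12
217   9   8  16  41  73  79  81  77  75  68  61  70  66  69  73  73  63  60  67  77  81  79  75  68  56  34   8   4   4   5   5   5
218   4   5  18  5
[... 1683 characters left out ...]
 6   2   6   5
231  38  76 105 105 102  93 113 110  98  91 102 106 107 109 108 108 108 101  87  75  78  76  71  86  83  48  17   2   4   8   4   2
232  61 103 109 107 115 131 146 118  92  92 101 106 109 110 110 107 105  95  56  50  65  72  76 116 134 110  77  27  16  13   1   3
233  76 111 111 115 133 152 155 144 106  92 100 104 111 110 109 106 106  96  60  45  57  76  92 154 157 156 143  77  62  51  16   9
234  68 107 114 121 145 153 155 148 119  93 100 106 110 111 111 108 108  99  84  62  66  77 101 154 158 159 150 103 111  97  33   6
235  48  99 118 127 144 153 146 141 144 108 102 109 108 112 111 107 106 100  92  89  85  97 125 139 147 155 135  80 104 107  70  32
blue cols 250 283 200 220
```

servo_tool --rows '[{"translation": [0, 0, 0], "angular": [0, 0, 0], "gripper": -1}, {"translation": [0, 0, 0], "angular": [0, 0, 0], "gripper": -1}]'

```text
clock: 11.0
ee_pos: [497.5, -21.4, 190.8]
tool_rot: [0.001, -0.246, 0.969, -0.0]
wrist_force: [-0.6, 0.3, -2.2]
width: 12.8
grip_force: 60.5
```

Run:
```python
from h import *
s=ctrl.get_state();print(s['ee_pos'],s['joint_vel'].round(4),s['qpos'],s['wrist_force'],s['wrist_torque'],s['tool_rot'])
```

```text
[497.4805581  -21.4352475  190.79044146] [-0.0088 -0.0008  0.0016 -0.0014 -0.0011  0.0006] [-1.91469068e-01  2.57565437e-01 -3.82316506e-01  9.29748835e-01
  8.94720117e-05 -6.89035764e-01] [-0.57642066  0.27931542 -2.24330711] [ 0.025299    0.00071714 -0.04157932] [ 5.46268339e-04 -2.46224931e-01  9.69212537e-01 -2.07889476e-04]
```

Converted, -15 mm / 800 = -0.0188, -12 mm / 800 = -0.015.

servo_tool --rows '[{"translation": [-0.0006, -0.0006, -0.0063], "angular": [0, 0, 0], "gripper": -1}, {"translation": [-0.0006, -0.0006, -0.0113], "angular": [0, 0, 0], "gripper": -1}, {"translation": [-0.0006, -0.0006, -0.015], "angular": [0, 0, 0], "gripper": -1}, {"translation": [-0.0006, -0.0006, -0.0188], "angular": [0, 0, 0], "gripper": -1}, {"translation": [-0.0006, -0.0006, -0.0188], "angular": [0, 0, 0], "gripper": -1}]'

```text
clock: 11.5
ee_pos: [496.0, -21.6, 174.5]
tool_rot: [-0.0, -0.246, 0.969, 0.001]
wrist_force: [0.9, 2.5, -3.4]
width: 12.8
grip_force: 60.3
```

Converted, -6 mm / 800 = -0.0075, -3 mm / 800 = -0.0038.

servo_tool --rows '[{"translation": [0, 0, -0.0038], "angular": [0, 0, 0], "gripper": -1}, {"translation": [0, 0, -0.0075], "angular": [0, 0, 0], "gripper": -1}, {"translation": [0, 0, -0.0075], "angular": [0, 0, 0], "gripper": -1}, {"translation": [0, 0, -0.0075], "angular": [0, 0, 0], "gripper": -1}]'

```text
clock: 11.9
ee_pos: [496.0, -21.8, 168.6]
tool_rot: [-0.0, -0.246, 0.969, 0.001]
wrist_force: [-1.0, 4.7, -3.8]
width: 12.9
grip_force: 60.3
```

Converted, 1 mm / 800 = 0.0013.

servo_tool --rows '[{"translation": [0, 0.0013, 0], "angular": [0, 0, 0], "gripper": -1}, {"translation": [0, 0.0013, 0], "angular": [0, 0, 0], "gripper": -1}]'

```text
clock: 12.1
ee_pos: [496.1, -21.4, 168.7]
tool_rot: [-0.0, -0.246, 0.969, 0.0]
wrist_force: [-1.2, 5.2, -4.5]
width: 12.6
grip_force: 60.1
```

Converted, -8 mm / 800 = -0.01, -6 mm / 800 = -0.0075.

servo_tool --rows '[{"translation": [0, 0, -0.0038], "angular": [0, 0, 0], "gripper": -1}, {"translation": [0, 0, -0.0075], "angular": [0, 0, 0], "gripper": -1}, {"translation": [0, 0, -0.01], "angular": [0, 0, 0], "gripper": -1}, {"translation": [0, 0, -0.01], "angular": [0, 0, 0], "gripper": -1}]'

```text
clock: 12.5
ee_pos: [496.3, -21.4, 160.8]
tool_rot: [-0.0, -0.246, 0.969, 0.0]
wrist_force: [-1.3, 3.2, -1.2]
width: 12.6
grip_force: 60.7
```

Converted, -4 mm / 800 = -0.005, -2 mm / 800 = -0.0025.

servo_tool --rows '[{"translation": [0, 0.0006, -0.0025], "angular": [0, 0, 0], "gripper": -1}, {"translation": [0, 0.0006, -0.005], "angular": [0, 0, 0], "gripper": -1}, {"translation": [0, 0.0006, -0.005], "angular": [0, 0, 0], "gripper": -1}]'

```text
clock: 12.8
ee_pos: [496.4, -21.2, 156.8]
tool_rot: [-0.0, -0.246, 0.969, -0.0]
wrist_force: [-1.8, 2.5, -2.5]
width: 12.9
grip_force: 60.6
```

Converted, -9 mm / 800 = -0.0113, -6 mm / 800 = -0.0075.

servo_tool --rows '[{"translation": [0, 0.0006, -0.0038], "angular": [0, 0, 0], "gripper": -1}, {"translation": [0, 0.0006, -0.0075], "angular": [0, 0, 0], "gripper": -1}, {"translation": [0, 0.0006, -0.0113], "angular": [0, 0, 0], "gripper": -1}, {"translation": [0, 0.0006, -0.0113], "angular": [0, 0, 0], "gripper": -1}]'

```text
clock: 13.2
ee_pos: [496.4, -20.8, 147.5]
tool_rot: [-0.0, -0.246, 0.969, -0.0]
wrist_force: [-1.1, 1.1, -3.9]
width: 12.9
grip_force: 60.5
```

Converted, -7 mm / 800 = -0.0088, -5 mm / 800 = -0.0063.

servo_tool --rows '[{"translation": [0, 0, -0.0038], "angular": [0, 0, 0], "gripper": -1}, {"translation": [0, 0, -0.0063], "angular": [0, 0, 0], "gripper": -1}, {"translation": [0, 0, -0.0088], "angular": [0, 0, 0], "gripper": -1}, {"translation": [0, 0, -0.0088], "angular": [0, 0, 0], "gripper": -1}]'

```text
clock: 13.6
ee_pos: [496.9, -20.7, 141.6]
tool_rot: [0.0, -0.246, 0.969, -0.0]
wrist_force: [-2.3, 1.6, 4.5]
width: 12.9
grip_force: 61.6
```

Converted, -5 mm / 800 = -0.0063, -4 mm / 800 = -0.005.

servo_tool --rows '[{"translation": [0, 0, -0.0025], "angular": [0, 0, 0], "gripper": -1}, {"translation": [0, 0, -0.005], "angular": [0, 0, 0], "gripper": -1}, {"translation": [0, 0, -0.0063], "angular": [0, 0, 0], "gripper": -1}, {"translation": [0, 0, -0.0063], "angular": [0, 0, 0], "gripper": -1}]'

```text
clock: 14.0
ee_pos: [497.0, -20.7, 137.6]
tool_rot: [0.001, -0.246, 0.969, -0.001]
wrist_force: [-4.5, 1.6, 12.6]
width: 12.8
grip_force: 62.5
```

Converted, -2 mm / 800 = -0.0025, -1 mm / 800 = -0.0013.

servo_tool --rows '[{"translation": [0, 0, -0.0013], "angular": [0, 0, 0], "gripper": -1}, {"translation": [0, 0, -0.0025], "angular": [0, 0, 0], "gripper": -1}, {"translation": [0, 0, -0.0025], "angular": [0, 0, 0], "gripper": -1}]'

```text
clock: 14.3
ee_pos: [497.2, -20.8, 137.5]
tool_rot: [0.001, -0.246, 0.969, -0.001]
wrist_force: [-9.9, 2.6, 27.7]
width: 12.9
grip_force: 64.8
```

servo_tool --rows '[{"translation": [0, 0, 0], "angular": [0, 0, 0], "gripper": -1}, {"translation": [0, 0, 0], "angular": [0, 0, 0], "gripper": -1}, {"translation": [0, 0, 0], "angular": [0, 0, 0], "gripper": -1}]'

```text
clock: 14.6
ee_pos: [497.2, -20.8, 137.5]
tool_rot: [0.001, -0.246, 0.969, -0.001]
wrist_force: [-8.8, 2.8, 28.4]
width: 12.8
grip_force: 64.8
```

Run:
```python
from h import *
f="pics/side9.png";shot("side",f);p=cv2.imread(f).astype(int)
def st(m,o): ys,xs=np.where(m); return len(ys),(xs.mean()+o[0]).round(1),(ys.mean()+o[1]).round(1),ys.min()+o[1],ys.max()+o[1],xs.min()+o[0],xs.max()+o[0]
r=p[230:265,262:300];print('pad',st((r[...,2]>120)&(r[...,1]<70)&(r[...,0]<70),(262,230)))
q=p[190:250,235:305];print('blue',st(q[...,0]-q[...,2]>50,(235,190)))
# expected rows of cup extent when home (near cup bottom / far cup top)
c=np.array([497,-21.5,105]);th=np.radians(28.5+30+60*np.arange(6))
for dz in (0,8,25):
    P=np.vstack([c+[R*np.cos(t),R*np.sin(t),z+dz] for t in th for R in (34,53) for z in (-14,18)]);u=proj(f,P);print(dz,u.min(0).round(1),u.max(0).round(1))
s=ctrl.get_state();print(s['ee_pos'],s['wrist_force'],s['grip_force'],np.abs(s['joint_vel']).max())
```

```text
pad (50, np.float64(276.5), np.float64(256.2), np.int64(253), np.int64(259), np.int64(272), np.int64(281))
blue (263, np.float64(266.4), np.float64(226.0), np.int64(215), np.int64(235), np.int64(251), np.int64(283))
0 [249.8 213.8] [284.6 236.1]
8 [249.7 211.5] [284.6 233.7]
25 [249.6 206.4] [284.6 228.5]
[497.21681513 -20.7912718  137.4502323 ] [-9.37989502  3.05022488 27.72176526] 64.8071014881134 0.0010499252125844816
```

The carousel is home. The blue cups fill rows 215–235 (expected 214–236 when seated), the TCP stopped hard at 137.5 under 28 N, the grip holds at 65 N and the lever pad is still down at row 256.2. I'm handing the job in.

```bash
python3 -c "
from rig import ctrl
print(ctrl.sign_off())"
```

```text
the job is handed in; nothing more can be done
None
```

The carousel is seated home on the hub with its key in the keyway, still gripped and pressed down at about 28 N with the brake latched, and the job is handed in; sign-off returned no verdict.

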